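# Latch the photometer carriage in the light path and take a reading

## Task

The amber glass standard stands in the sprung carriage of the photometer. With the closed fingertips push the carriage's upright red plate (its back is black) in past its catch and let go, so that the carriage springs back and latches at mid position with the standard in the light path; then press the green button fully down to take the reading and let go of it. Nothing is to be gripped: push only on the front of the red plate, do not touch the standard, and leave the things around undisturbed.

Things in the scene. Friction and masses are not known exactly. Their poses are not given: they have to be found in the camera images.
- photometer: Fixed photometer; origin on the worktop midway between its two white blocks (local x and y, mm: x -18..18, |y| 22..58, tops at z 68); x axis = push-in direction of the carriage, z up. Grey base plate x -115..100, y -90..65, 12 thick; white console x 29..99, y -87..-25, top at z 42; brass catch-pin guide at (35, 39), 32 high.
- carriage (a joint): Sprung carriage sliding along photometer x, in m: 0 = right out (rest), 0.050 = hard on its stop pin. Spring pushes out with 2 N at 0, 5 N at 0.050; the catch adds up to 2 N. The pin drops behind the tooth by 0.030; let go after that (0.035 or more is sure) it springs back and latches at about 0.025. Let go earlier it returns to 0 and may be pushed again.
- push_plate (a point): Centre of the front face of the red upright push plate on the carriage's outer end; moves with it. Plate 44 mm wide (y), 26 to 80 mm above the worktop; this point is at 53 mm, at photometer x = -90 mm, y = 0 when right out. Push the face towards photometer +x. The glass standard stands 65 mm behind the face, its top at z 71 mm.
- plate_guard: Black guard covering the back and both side edges of the red plate, 50 mm wide, 54 mm high; touching it (as fingers that pinch the plate would) counts as gripping. It stands 1.5 mm or more behind the plate's front face. Its origin is the photometer's origin moved along with the carriage, not a point on the guard.
- catch_pin (a joint): Sprung catch pin with a small black knob, beside the carriage; m: 0 = in (resting or latched), up to 0.005 while the tooth lifts it. It works by itself and needs no handling.
- standard: Loose solid block of amber glass with a white cap, 12.5 x 12.5 x 45 mm, standing in a pocket 15 x 15 x 18 mm of the carriage. Origin at the centre of its underside, 26 mm above the worktop. Not to be touched.
- light_path (a point): Point on the beam axis between the two blocks, 26 mm above the worktop, at photometer x = 0, y = 0: the standard's underside centre is here (within 3 mm) when the carriage is latched.
- read_button (a joint): Green push button, 26 mm across, on the console; m: 0 = up, 0.006 = fully down (5 N; 1.5 N to start it moving). It springs back up.
- read_button_top (a point): Centre of the top of the green button, 64 mm above the worktop when up; moves with the button. At photometer x = 78 mm, y = -56 mm. It stands in a black round collar of 42 mm diameter, whose top is 10 mm lower.
- dye_bottle: White reagent bottle with a blue cap, 36 mm diameter, 85 mm tall, loose, beside the photometer on its -y side. Origin at the centre of its underside. Bystander.
- petri_dish: Petri dish with lid, 61 mm diameter, 16 mm high, loose, beyond the inner (+x) end of the photometer. Origin at the centre of its underside. Bystander.
- marker: Black and white marker pen, 138 mm long, 12 mm thick, lying on the worktop on the photometer's +y side. Origin at the middle of its length, on the worktop; its y axis runs along the pen. Bystander.

How it is judged:
On the way, in this order (a step that is already met when the one before it is completed fails the run):
1. the carriage is pushed in past its catch (joint beyond 0.031) (value of joint carriage above 0.031 m), for 0.02 s.
2. the carriage has sprung back and rests latched at mid position (0.0215 to 0.0275, catch pin in) (value of joint carriage between 0.0215 and 0.0275 m and value of joint catch_pin below 0.002 m and velocity of joint carriage between -0.01 and 0.01 m/s), for 0.2 s.
3. the green button is pressed fully down (beyond 0.0045) with the carriage latched (value of joint carriage between 0.0215 and 0.0275 m and value of joint catch_pin below 0.002 m and value of joint read_button above 0.0045 m), for 0.05 s.
At the end, for the whole second after the job is handed in: the carriage is latched at mid position (joint 0.0215 to 0.0275, catch pin in within 2 mm), the standard stands at rest and upright in its pocket within 5 mm of the light path, and the green button has been pressed and is up again (within 1 mm) (value of joint carriage between 0.0215 and 0.0275 m and value of joint catch_pin below 0.002 m and value of joint read_button below 0.001 m and horizontal distance between standard and light_path below 0.005 m and z of standard in the frame of photometer below 0.031 m and angle between standard's own z axis and vertical below 0.2 rad and linear speed of standard below 0.02 m/s); the robot touches nothing.
It fails at once if the green button is pressed (beyond 0.003) before the carriage is in mid position (value of joint read_button above 0.003 m and value of joint carriage below 0.02 m).
It fails at once if the red plate is gripped or pulled from behind or by its edges (over 2 N on its black guard) (contact force between the fingers and plate_guard above 2 N).
It fails at once if the robot touches the glass standard (over 0.5 N) (contact force between any of the fingers, the arm and standard above 0.5 N).
It fails at once if the standard is lifted from its pocket (over 10 mm) or tipped (over 0.35 rad) (z of standard in the frame of photometer above 0.036 m or angle between standard's own z axis and vertical above 0.35 rad).
It fails at once if the bottle, dish or marker is moved more than 20 mm (distance of any of dye_bottle, petri_dish, marker from where it was at the start of the episode above 0.02 m).
It also fails if it takes over 48 s, if anything falls off the work surface, if the arm or the gripper's body presses on something with over 40 N, if the wrist force passes 120 N, or if a joint passes its speed limit or range.

## Robot

A 7-joint arm with a two-finger parallel gripper is mounted at the origin on a cart in front of the work surface, level with it; the furniture and walls round the work are solid. World frame = base frame: x ahead of the robot, y to its left, z up, the work surface at z = 0. Lengths are in m, angles in rad, forces in N, time in s.
With the tool pointing down it reaches from about 0.425 to 1.025 m from the base axis. Payload 3.6 kg.
Tool frame: the origin (TCP) lies between the finger pads; the fingertips stand robot.tcp_to_tips ahead of it and the grasp point (between the pads) is the TCP (robot.tcp_to_tips is the distance from the TCP to the fingertips, in m); z points along the fingers, y is the line along which they close (so a half turn about z gives the same grasp; the last joint's range is limited). The gripper opens to 85 mm and grips with 20 to 120 N. Pads are 22 mm wide; open, the fingers measure 114 mm over their backs; the gripper's body (76 mm by 85 mm) begins 54 mm behind the grasp point. The pads swing forward as they close: fully open they stand 13 mm farther back than shut.
Start: joints at [-1.365, 0.591, 0.048, 1.609, -0.033, 0.943, -0.034], TCP at [0.214, 0.693, 0.25] pointing down, gripper open.
Joint ranges: [-2.69, 2.69], [-0.47, 2.24], [-1.27, 1.36], [0.19, 2.51], [-1.53, 4.68], [0.08, 2.07], [-3.09, 3.09]. Speed limits (rad/s): [2.57, 2.57, 3.14, 3.14, 3.14, 3.14, 3.14].

## Interface

Orientations are given as a unit quaternion [w, x, y, z].
In Python, from workcell import robot gives the robot as it stands.
- The arm moves only by the tool drive_tool, never from a script. Its arguments are lists of equal length, an entry for each row: "hand": the gripper command: -1 is fully open, 1 is shut, values between are in proportion; "travel": the shift along the tool's x, y, z scaled (see below), a list of three; "turn": the turn, a rotation vector about the tool's x, y, z scaled (see below), a list of three. In form: {"hand": [hand, ...], "travel": [[dx, dy, dz], ...], "turn": [[ax, ay, az], ...]}. A call has 1 to 8 rows; each row shifts and turns the commanded pose from where the row before left it, along the tool's axes as they then stand; what a row does not reach is not made up. The controller multiplies each number of a shift by 300 mm and each number of a turn by 120 degrees. A row lasts 1/8 s, in which the tool goes at most 62.5 mm and 10.7 degrees, less where a joint would pass 70% of its speed; a pose out of reach is approached as far as the arm can. A call with a number of a shift or a turn outside -1 to 1 is refused whole. A call with a gripper value outside its range is refused whole. The fingers move at their own pace and stop on an object; "newtons" is the grip in N (left out, the last holds). Time passes only in rows, so rows that do not move let the fingers close. It gives the time, the measured TCP pose, the force, the opening and the grip force at its end, in the units of the state.
- robot.get_state(): the state, without advancing time (a new reading comes with each control period).
- robot.grab_frame(name): name is "side" or "top"; returns (picture, depth): 420x560x3 uint8, blue, green, red; 420x560 float32, m along the optical axis (not along the pixel's ray), 0 where there is no reading.
- robot.camera_info(name): a dict with "fx", "fy", "cx", "cy" (pixels), "R" (3x3) and "t" (3): a world point X has camera coordinates R X + t. Camera axes: x right, y down, z forward; pixel columns grow to the right and rows downward; lengths in m; the calibration is good to about 2 mm. A picture is of the moment at which its call begins. camera_info takes no time and is no camera call.
- robot.finish_job(): hands the job in; it is judged then, once.
The state is a dict: "t": time; "q": joint angles; "qvel": joint speeds; "tau": joint torques, N m; "tool_pos": TCP position; "ee_rot": TCP orientation; "ft_force": force on the tool from outside, world axes, zero at the start; "moment": the same for the moment, N m; "grip_width": finger opening in m; "finger_force": force on a finger pad.
Only numpy, scipy, OpenCV 4.12 (cv2) and the standard library are available. Lean on these libraries where they do the work, as an engineer would, in place of code of your own. Each camera call takes 0.05 s, during which the arm holds its last target. There are 200 camera calls.

## Working session

There is one attempt and no reset: what is moved stays moved. The work goes in short steps, Python scripts to look and compute and a tool call to move; the robot and the scene stay as the last step left them, time stands still between calls to the robot, and variables do not carry over. Pictures are saved under pics/ and viewed, at most 10 in all, crops included, and the job is handed in when it is done.

Besides the shell and the picture viewer there is one more tool, called as name(argument=value, ...) on one line, values as JSON. drive_tool: Moves the arm, as the interface text tells. Its arguments: {"type":"object","properties":{"hand":{"type":"array"},"travel":{"type":"array"},"turn":{"type":"array"},"newtons":{"type":"number"}},"required":["hand","travel","turn"]}

```bash
mkdir -p pics; python3 - <<'E'
from workcell import robot
import cv2,numpy as np
for n in("top","side"):
    p,d=robot.grab_frame(n); cv2.imwrite(f"pics/{n}0.png",p); np.savez(f"{n}0.npz",p=p,d=d)
    c=robot.camera_info(n); print(n,c)
s=robot.get_state(); print(s['t'],s['tool_pos'],s['ee_rot'],s['grip_width'],robot.tcp_to_tips)
E
```

```text
top {'fx': 408.7322870614467, 'fy': 408.7322870614467, 'cx': 275.86563179490133, 'cy': 200.67428557017493, 'R': array([[-9.90793470e-04, -9.98999905e-01, -4.47013110e-02],
       [-9.84083501e-01,  8.91765516e-03, -1.77482785e-01],
       [ 1.77703916e-01,  4.38139739e-02, -9.83108160e-01]]), 't': array([0.09506201, 0.55558078, 0.82862983])}
side {'fx': 509.4368174451907, 'fy': 509.4368174451907, 'cx': 278.42794171708545, 'cy': 208.63616707989235, 'R': array([[ 0.98852629, -0.15102468, -0.00270662],
       [-0.07450182, -0.47190465, -0.87849615],
       [ 0.13139733,  0.86861818, -0.47774176]]), 't': array([-0.53731296,  0.12412366,  0.80687682])}
0.1 [0.2139064  0.69197564 0.24925131] [-9.91285774e-05  1.49318602e-01  9.88788594e-01 -1.03024787e-03] 0.08541362796432722 0.019
```

View pics/top0.png

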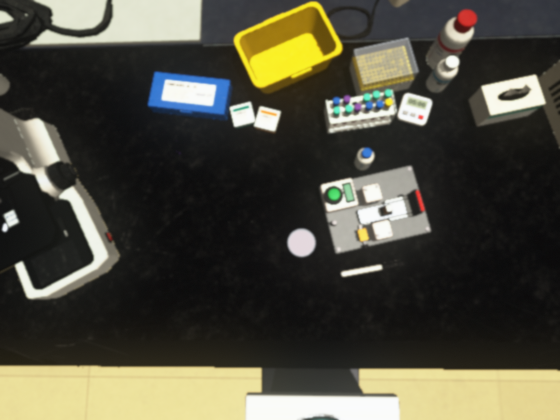

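View pics/side0.png

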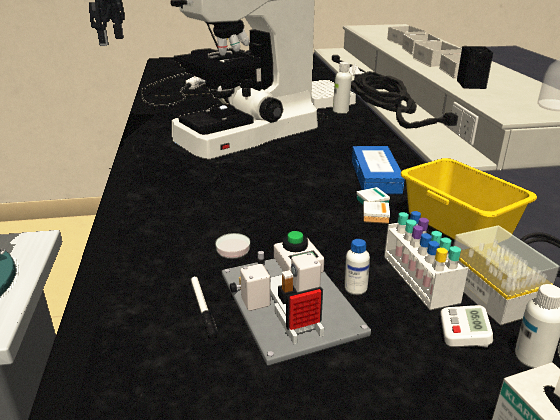

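The top view shows the photometer with its button at (334,195), plate at (420,201) and brass guide at (363,233). The bottle is at (366,157), the dish at (301,242) and the marker at (362,270). In the side view the red plate is at (305,308) and the button at (295,238). The push direction is roughly world +y.

```bash
cat > h.py <<'E'
import cv2,numpy as np
from workcell import robot
def ray(n,u,v,z):
    c=robot.camera_info(n);R,t=np.array(c['R']),np.array(c['t'])
    o=-R.T@t; d=R.T@np.array([(u-c['cx'])/c['fx'],(v-c['cy'])/c['fy'],1])
    return o+d*(z-o[2])/d[2]
def blob(p,lo,hi,roi):
    h=cv2.cvtColor(p,cv2.COLOR_BGR2HSV);m=cv2.inRange(h,lo,hi)
    k=np.zeros_like(m);x0,y0,x1,y1=roi;k[y0:y1,x0:x1]=m[y0:y1,x0:x1]
    n,l,s,c=cv2.connectedComponentsWithStats(k);i=1+np.argmax(s[1:,4]);return s[i],c[i],(l==i).astype(np.uint8)
E
python3 - <<'E'
from h import *
T=np.load('top0.npz')['p'];S=np.load('side0.npz')['p']
R=((0,130,60),(8,255,255));G=((45,100,40),(85,255,255))
s,c,m=blob(S,*R,(270,270,340,340));print('plate side',s,c)
q=cv2.minAreaRect(cv2.findContours(m,0,2)[0][0]);print(q)
P=ray('side',*c,.053);print(P)
ap=cv2.approxPolyDP(cv2.convexHull(cv2.findContours(m,0,2)[0][0]),4,True)[:,0];print(ap)
for a in ap: print(a,ray('side',*a,.08)[:2],ray('side',*a,.026)[:2])
s,c,m=blob(S,*G,(275,220,320,260));print('btn side',s,c,ray('side',*c,.061))
s,c2,m=blob(T,*G,(315,180,345,212));B=ray('top',*c2,.061);print('btn top',s,c2,B)
s,c3,m=blob(T,*R,(405,180,435,220));print('plate top',s,c3,ray('top',*c3,.06))
print(cv2.boxPoints(cv2.minAreaRect(cv2.findContours(m,0,2)[0][0])))
h=cv2.cvtColor(T,cv2.COLOR_BGR2HSV);m=cv2.inRange(h,(0,0,70),(180,255,255))[160:256,315:435]
m=cv2.morphologyEx(m,cv2.MORPH_OPEN,np.ones((3,3),np.uint8))
cs=max(cv2.findContours(m,0,2)[0],key=cv2.contourArea)
b=cv2.boxPoints(cv2.minAreaRect(cs))+[315,160];W=np.array([ray('top',*x,.012)[:2] for x in b]);print(b,W)
d=(W-np.roll(W,1,0));print('edges',np.hypot(*d.T),np.degrees(np.arctan2(d[:,1],d[:,0])),'centre',W.mean(0))
v=B[:2]-P[:2];yaw=np.arctan2(v[1],v[0])-np.arctan2(-56,168);print('yaw',np.degrees(yaw),np.hypot(*v))
o=P[:2]+.09*np.array([np.cos(yaw),np.sin(yaw)]);print('origin',o)
for n,u,vv in(('bottle',366,157),('dish',301,242),('marker',362,270)):print(n,ray('top',u,vv,.02)[:2])
E
```

```text
plate side [289 289  32  41 965] [304.39378238 308.46528497]
((304.5, 309.0), (40.0, 31.0), 90.0)
[ 0.54755587 -0.20320686  0.053     ]
[[319 289]
 [319 321]
 [291 329]
 [289 296]]
[319 289] [ 0.56727814 -0.19942177] [ 0.58465264 -0.130917  ]
[319 321] [ 0.55348224 -0.26069834] [ 0.56905321 -0.20020423]
[291 329] [ 0.51766001 -0.26937582] [ 0.52854796 -0.21001612]
[289 296] [ 0.52582426 -0.20777046] [ 0.53777952 -0.14035712]
btn side [287 231  17  13 184] [294.95652174 236.95652174] [ 0.56508362 -0.03638554  0.061     ]
btn top [327 188  14  13 138] [333.55072464 193.92028986] [ 0.5678649 -0.030792   0.061    ]
plate top [415 190  10  22 113] [419.55752212 200.07079646] [ 0.55312849 -0.21026706  0.06      ]
[[414.01886 190.56602]
 [419.1698  189.09431]
 [425.0943  209.83015]
 [419.94336 211.30186]]
[[317.78649521 183.74157715]
 [415.06739807 161.29212952]
 [431.38201904 231.9887619 ]
 [334.10111237 254.43820953]] [[ 0.60127835 -0.00080307]
 [ 0.6507557  -0.22062015]
 [ 0.4906315  -0.24607016]
 [ 0.44260009 -0.03332531]]
edges [0.16197681 0.22531657 0.16213409 0.21809949] [  11.58276785  -77.31502483 -170.96899673  102.72237009] centre [ 0.54631641 -0.12520467]
yaw 101.71694225812817 0.1736068567767019
origin [ 0.52927896 -0.11508221]
bottle [ 0.66001632 -0.10979436]
dish [0.46945008 0.03876098]
marker [ 0.4088694  -0.09127533]
```

drive_tool(hand=[1,1,1,1,1,1], travel=[[-0.097,-0.152,0],[-0.097,-0.152,0],[-0.097,-0.152,0],[-0.097,-0.152,0],[-0.097,-0.152,0],[-0.097,-0.152,0]], turn=[[0,0,0],[0,0,0],[0,0,0],[0,0,0],[0,0,0],[0,0,0]])

```text
t: 0.85
tool_pos: [0.3004, 0.3777, 0.2501]
ee_rot: [0.0, 0.149, 0.989, -0.0]
ft_force: [1.3, -0.0, -0.3]
grip_width: -0.0001
finger_force: 0.0
```

```bash
cat > plan.py <<'E'
import sys,numpy as np
from workcell import robot
from scipy.spatial.transform import Rotation as Ro
# usage: plan.py x y z yaw : scaled total travel (tool axes now) and turn to goal
s=robot.get_state();x,y,z,yaw=map(float,sys.argv[1:])
q=s['ee_rot'];R=Ro.from_quat([q[1],q[2],q[3],q[0]]);M=R.as_matrix()
a=np.radians(yaw);X=[np.cos(a),np.sin(a),0];Z=[0,0,-1];G=Ro.from_matrix(np.array([X,np.cross(Z,X),Z]).T)
d=np.array([x,y,z])-s['tool_pos']
print('t',round(s['t'],2),'pos',np.round(s['tool_pos'],4),'xaxis',np.round(M[:,0],3),'q',np.round(s['q'],2),'F',np.round(s['ft_force'],2),'w',round(s['grip_width'],4))
print('dist',np.linalg.norm(d),'travel',np.round(M.T@d/.3,4),'after turn',np.round(G.as_matrix().T@d/.3,4),'turn deg',np.degrees((R.inv()*G).as_rotvec()).round(2),'scaled',np.round(np.degrees((R.inv()*G).as_rotvec())/120,4))
E
python3 plan.py 0.56 0.0 0.25 102
```

```text
t 0.85 pos [0.3004 0.3777 0.2501] xaxis [-0.955  0.295 -0.   ] q [-1.05  0.29  0.07  2.15 -0.03  0.71  0.31] F [ 1.33 -0.04 -0.26] w -0.0001
dist 0.4583578790822052 travel [-1.1986e+00 -9.4740e-01  9.0000e-04] after turn [-1.4115e+00  5.8470e-01  4.0000e-04] turn deg [-2.000e-02  2.000e-02  6.083e+01] scaled [-1.000e-04  1.000e-04  5.069e-01]
```

drive_tool(hand=[1,1,1,1,1,1,1,1], travel=[[-0.15,-0.118,0],[-0.15,-0.118,0],[-0.15,-0.118,0],[-0.15,-0.118,0],[-0.15,-0.118,0],[-0.15,-0.118,0],[-0.15,-0.118,0],[-0.15,-0.118,0]], turn=[[0,0,0],[0,0,0],[0,0,0],[0,0,0],[0,0,0],[0,0,0],[0,0,0],[0,0,0]])

```text
t: 1.85
tool_pos: [0.5611, 0.0014, 0.2501]
ee_rot: [-0.0, 0.149, 0.989, 0.0]
ft_force: [0.0, 1.5, -0.6]
grip_width: 0.0003
finger_force: 0.0
```

drive_tool(hand=[1,1,1,1,1,1,1], travel=[[0,0,0],[0,0,0],[0,0,0],[0,0,0],[0,0,0],[0,0,0],[0,0,0]], turn=[[0,0,0.085],[0,0,0.085],[0,0,0.085],[0,0,0.085],[0,0,0.085],[0,0,0.082],[0,0,0]])

```text
t: 2.72
tool_pos: [0.5601, 0.0031, 0.2499]
ee_rot: [-0.0, 0.629, 0.778, -0.001]
ft_force: [-0.1, -0.7, -0.5]
grip_width: -0.0002
finger_force: 0.0
```

```bash
python3 plan.py 0.564 -0.275 0.25 102
```

```text
t 2.73 pos [0.5601 0.0031 0.2499] xaxis [-0.21   0.978 -0.   ] q [-0.45  0.42  0.49  2.   -0.27  0.79  0.41] F [-0.13 -0.69 -0.51] w -0.0002
dist 0.278086334597889 travel [-9.090e-01 -1.817e-01  2.000e-04] after turn [-9.093e-01 -1.800e-01 -3.000e-04] turn deg [-0.06  0.02  0.11] scaled [-0.0005  0.0002  0.0009]
```

drive_tool(hand=[1,1,1,1,1,1], travel=[[-0.182,-0.036,0],[-0.182,-0.036,0],[-0.182,-0.036,0],[-0.182,-0.036,0],[-0.182,-0.036,0],[0,0,0]], turn=[[0,0,0],[0,0,0],[0,0,0],[0,0,0],[0,0,0],[0,0,0]])

```text
t: 3.48
tool_pos: [0.5625, -0.2824, 0.2509]
ee_rot: [0.002, 0.632, 0.775, -0.002]
ft_force: [0.5, 1.5, -0.8]
grip_width: -0.0001
finger_force: 0.0
```

drive_tool(hand=[1,1,1,1,1,1], travel=[[0,0,0.15],[0,0,0.15],[0,0,0.15],[0,0,0.1],[0,0,0.07],[0,0,0]], turn=[[0,0,0],[0,0,0],[0,0,0],[0,0,0],[0,0,0],[0,0,0]])

```text
t: 4.22
tool_pos: [0.5637, -0.2743, 0.063]
ee_rot: [-0.002, 0.629, 0.778, -0.0]
ft_force: [0.3, 0.2, -0.6]
grip_width: -0.0003
finger_force: 0.0
```

```bash
python3 plan.py 0.552 -0.217 0.064 102; python3 - <<'E'
from h import *
for n,(x0,y0,x1,y1) in (('top',(300,140,460,260)),('side',(200,190,400,390))):
    p,d=robot.grab_frame(n);cv2.imwrite(f'pics/{n}1.png',cv2.resize(p[y0:y1,x0:x1],None,fx=3,fy=3))
E
```

```text
t 4.22 pos [ 0.5637 -0.2743  0.063 ] xaxis [-0.209  0.978  0.002] q [ 0.16  0.75  0.33  1.95 -0.46  0.52  1.02] F [ 0.27  0.15 -0.55] w -0.0003
dist 0.05848396116483347 travel [ 0.1949  0.002  -0.0029] after turn [ 0.1949  0.0017 -0.0033] turn deg [-0.11 -0.13  0.08] scaled [-0.0009 -0.0011  0.0007]
```

View pics/top1.png

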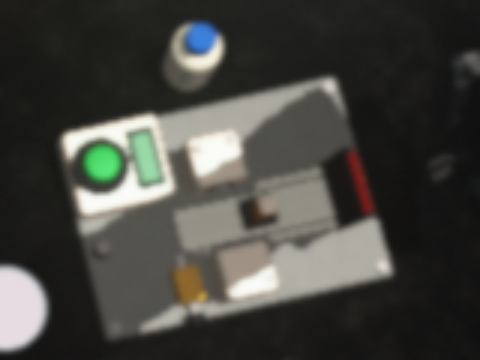

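View pics/side1.png

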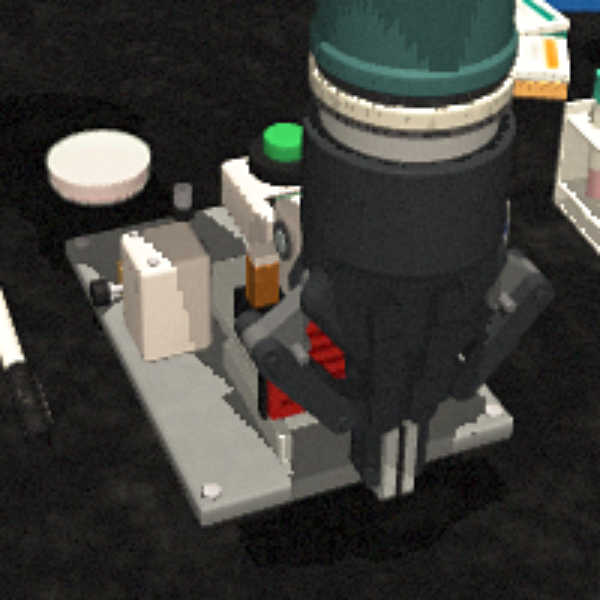

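Side view: the closed fingertips are at about crop (398,490), squarely in front of the red plate (300,370). The top view shows the plate at rest at crop (362,183), with nothing disturbed. I'm approaching slowly.

drive_tool(hand=[1,1,1,1,1], travel=[[0.06,0,0],[0.06,0,0],[0.05,0,0],[0.03,0,0],[0,0,0]], turn=[[0,0,0],[0,0,0],[0,0,0],[0,0,0],[0,0,0]])

```text
t: 4.95
tool_pos: [0.5521, -0.2167, 0.0646]
ee_rot: [0.001, 0.629, 0.777, -0.0]
ft_force: [0.7, -1.8, -1.0]
grip_width: -0.0003
finger_force: 1.0
```

drive_tool(hand=[1,1], travel=[[0.025,0,0],[0,0,0]], turn=[[0,0,0],[0,0,0]])

```text
t: 5.2
tool_pos: [0.5506, -0.2099, 0.0646]
ee_rot: [0.001, 0.63, 0.777, -0.0]
ft_force: [0.2, -1.8, 1.0]
grip_width: 0.0004
finger_force: 1.1
```

drive_tool(hand=[1,1,1,1], travel=[[0.04,0,0],[0.04,0,0],[0.028,0,0],[0,0,0]], turn=[[0,0,0],[0,0,0],[0,0,0],[0,0,0]])

```text
t: 5.7
tool_pos: [0.5436, -0.1779, 0.0646]
ee_rot: [0.0, 0.629, 0.777, -0.0]
ft_force: [-0.7, -4.6, 3.2]
grip_width: 0.0002
finger_force: 2.2
```

```bash
python3 - <<'E'
from h import *
p,d=robot.grab_frame('top')
s,c,m=blob(p,(0,130,60),(8,255,255),(380,170,435,230));print(s,c,ray('top',*c,.06))
cv2.imwrite('pics/top2.png',cv2.resize(p[140:260,300:460],None,fx=3,fy=3))
s=robot.get_state();print(s['tool_pos'],s['ft_force'])
E
```

```text
Traceback (most recent call last):
  File "h.py", line 10, in blob
    n,l,s,c=cv2.connectedComponentsWithStats(k);i=1+np.argmax(s[1:,4]);return s[i],c[i],(l==i).astype(np.uint8)
                                                    ~~~~~~~~~^^^^^^^^^
ValueError: attempt to get argmax of an empty sequence
```

The 4.6 N reading matches the spring at about 40 mm, past the catch. I'm backing straight off.

drive_tool(hand=[1,1,1,1,1,1,1], travel=[[-0.03,0,0],[-0.03,0,0],[-0.04,0,0],[-0.06,0,0],[-0.1,0,0],[-0.1,0,0],[0,0,0]], turn=[[0,0,0],[0,0,0],[0,0,0],[0,0,0],[0,0,0],[0,0,0],[0,0,0]])

```text
t: 6.62
tool_pos: [0.566, -0.2875, 0.0644]
ee_rot: [0.001, 0.631, 0.776, -0.001]
ft_force: [0.5, -0.4, 1.2]
grip_width: -0.0001
finger_force: 0.0
```

```bash
python3 - <<'E'
from h import *
p,d=robot.grab_frame('top')
cv2.imwrite('pics/top3.png',cv2.resize(p[140:260,300:460],None,fx=3,fy=3))
s,c,m=blob(p,(0,120,50),(10,255,255),(380,170,435,230));print(s,c,ray('top',*c,.06))
E
python3 plan.py 0.568 -0.0305 0.2 102
```

```text
[404 193   9  21  81] [407.66666667 202.96296296] [ 0.54718027 -0.18526651  0.06      ]
t 6.67 pos [ 0.5656 -0.2849  0.064 ] xaxis [-0.205  0.979  0.   ] q [ 0.17  0.75  0.33  1.94 -0.45  0.53  1.02] F [-0.68 -0.08 -0.19] w 0.0
dist 0.28844255446103284 travel [ 0.8283  0.1818 -0.4531] after turn [ 0.8277  0.1841 -0.4532] turn deg [-0.03 -0.01 -0.15] scaled [-0.0002 -0.0001 -0.0012]
```

View pics/top3.png

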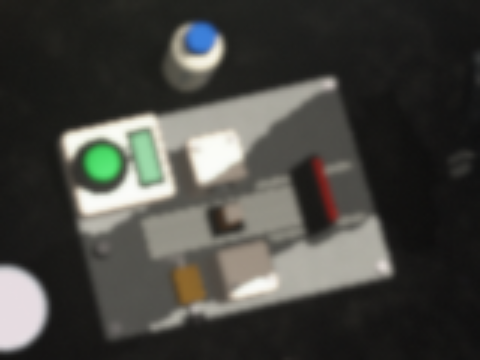

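The plate is at crop (325,190), about 25.7 mm in from rest, so the carriage is latched with the standard between the blocks. Next is the button.

drive_tool(hand=[1,1,1,1], travel=[[0,0,-0.15],[0,0,-0.15],[0,0,-0.15],[0,0,0]], turn=[[0,0,0],[0,0,0],[0,0,0],[0,0,0]])

```text
t: 7.18
tool_pos: [0.568, -0.2831, 0.2028]
ee_rot: [0.003, 0.629, 0.778, 0.001]
ft_force: [-0.0, 0.5, 0.1]
grip_width: 0.0
finger_force: 0.0
```

drive_tool(hand=[1,1,1,1,1,1,1,1], travel=[[0.15,0.036,0],[0.15,0.036,0],[0.15,0.036,0],[0.15,0.036,0],[0.15,0.036,0],[0.078,0.002,0],[0,0,0],[0,0,0]], turn=[[0,0,0],[0,0,0],[0,0,0],[0,0,0],[0,0,0],[0,0,0],[0,0,0],[0,0,0]])

```text
t: 8.18
tool_pos: [0.5672, -0.03, 0.1988]
ee_rot: [-0.0, 0.63, 0.777, -0.001]
ft_force: [-0.0, 0.2, 0.4]
grip_width: -0.0
finger_force: 0.0
```

```bash
python3 plan.py 0.568 -0.0305 0.09 102
```

```text
t 8.18 pos [ 0.5672 -0.03    0.1988] xaxis [-0.207  0.978 -0.   ] q [-0.37  0.5   0.48  2.02 -0.35  0.69  0.54] F [-0.04  0.24  0.38] w -0.0
dist 0.10880365573776266 travel [-0.002   0.0027  0.3627] after turn [-0.0022  0.0022  0.3627] turn deg [-0.07  0.03 -0.06] scaled [-0.0006  0.0002 -0.0005]
```

drive_tool(hand=[1,1,1,1], travel=[[0,0,0.15],[0,0,0.14],[0,0,0.07],[0,0,0]], turn=[[0,0,0],[0,0,0],[0,0,0],[0,0,0]])

```text
t: 8.68
tool_pos: [0.5665, -0.0311, 0.0898]
ee_rot: [-0.001, 0.631, 0.776, -0.001]
ft_force: [0.7, 0.0, 0.3]
grip_width: 0.0002
finger_force: 0.0
```

drive_tool(hand=[1,1,1,1], travel=[[0,0,0.025],[0,0,0.02],[0,0,0],[0,0,0]], turn=[[0,0,0],[0,0,0],[0,0,0],[0,0,0]])

```text
t: 9.18
tool_pos: [0.5689, -0.0301, 0.0787]
ee_rot: [0.001, 0.63, 0.777, 0.0]
ft_force: [-0.1, -2.8, 3.6]
grip_width: -0.0
finger_force: 1.9
```

drive_tool(hand=[1,1,1], travel=[[0,0,0.008],[0,0,0],[0,0,0]], turn=[[0,0,0],[0,0,0],[0,0,0]])

```text
t: 9.55
tool_pos: [0.5689, -0.0301, 0.077]
ee_rot: [0.001, 0.63, 0.777, 0.001]
ft_force: [-0.9, -3.0, 13.6]
grip_width: 0.0
finger_force: 6.5
```

The 13.6 N reading means the button is on its stop. I'm releasing it and rising clear.

drive_tool(hand=[1,1,1,1,1,1], travel=[[0,0,-0.04],[0,0,-0.08],[0,0,-0.15],[0,0,-0.15],[0,0,0],[0,0,0]], turn=[[0,0,0],[0,0,0],[0,0,0],[0,0,0],[0,0,0],[0,0,0]])

```text
t: 10.3
tool_pos: [0.5668, -0.0277, 0.2008]
ee_rot: [-0.001, 0.629, 0.778, -0.0]
ft_force: [-0.0, 0.5, -0.3]
grip_width: 0.0004
finger_force: 0.0
```

```bash
python3 - <<'E'
from h import *
p,d=robot.grab_frame('side')
cv2.imwrite('pics/side4.png',cv2.resize(p[190:390,200:400],None,fx=3,fy=3))
print(robot.get_state()['tool_pos'])
E
```

```text
[ 0.56646095 -0.02789633  0.20025595]
```

View pics/side4.png

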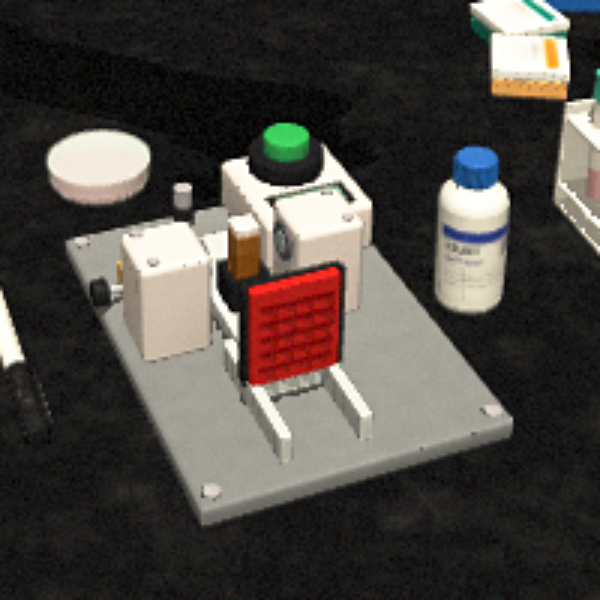

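The carriage is still latched (plate at crop (295,325)) and the standard is upright at (243,245). The button is up at (286,140), and the dish, bottle and marker haven't moved.

```bash
python3 -c "
from workcell import robot
print(robot.finish_job())"
```

```text
the job is handed in; nothing more can be done
None
```

The job is handed in at about 10 s on the robot's clock: the carriage is latched at about 25.7 mm with the standard upright in the light path, the green button was pressed to its stop and is up again, and nothing around it appears to have moved; the hand-in call gave no verdict.

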